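# Take a hardness reading on a shoe sole

### The job

Check the rubber hardness of the sole in the jig: first turn the wing knob of the hold-down clamp clockwise to its stop, so that its pad holds the sole down. Then lift the hardness gauge out of its wooden rest by its square handle and set its round foot squarely, upright, inside the chalk ring on the sole, pressing the sprung handle gently about half-way down its travel. Finish while holding the gauge there, steady and in the grip; do not put it down, and leave the other things on the bench where they are.

Things in the scene. Friction and masses are not known exactly. Their poses are not given: they have to be found in the camera images.
- clamp_knob (a joint): Angle of the clamp's wing knob in rad: 0 fully open, 1.40 at the clockwise end stop (clockwise seen from above; the angle grows clockwise). It stays where it is left (friction 0.10 N m); a cam in the boss below it pushes the pad down by 6.4 mm over the whole turn, and over the last 1.4 mm or so the pad is sprung against the sole.
- knob_grip (a point): Centre of the knob's wing, on the knob's axis; turns with the knob. Black plastic wing, 46 mm long along this point's x axis, 12 mm thick along its y axis, 22 mm high (from 12 mm below this point to 10 mm above it), on a round hub 32 mm across which begins 12 mm below this point. z up.
- clamp_pad: Round black rubber pad of the clamp, 28 mm across, hanging under the clamp's arm over the heel of the sole. Origin at the centre of its underside.
- jig: The jig (fixed): grey metal plate 304 x 124 mm, top 12 mm above the bench, long along its x axis; origin under its centre. Fences 6 mm high at the heel end and along the +y edge. The dark steel clamp bracket stands at x = -90 mm, 60 mm high, its post at the -y edge, knob on top reaching 91 mm above the bench.
- sole: The black outsole under test, loose on the jig's plate, 280 x 101 x 9 mm, toe towards its +x. Origin at the centre of its underside, top face 9 mm above it.
- mark (a point): Centre of the chalk ring drawn on the forepart of the sole, on its flat top face (21 mm above the bench). The ring is 24 mm across, so that the gauge's 18 mm foot fits inside it.
- gauge: Hand hardness gauge (durometer), 0.25 kg, upright in its rest. Origin: centre of the underside of its foot; z up through the handle. From below: steel foot 18 mm across, 9 mm high; neck 14 mm across; collar 34 mm across, 22 to 32 mm up; round dial case 55 mm across, 23 mm thick along x, centre 58 mm up, dial facing -x; stem; square black handle, 105 to 149 mm up.
- gauge_pin (a joint): How far the gauge's thin sprung pin is pushed into the foot, in m: 0 free, when it stands 2 mm out of the foot (2.6 mm to the eye, as it sinks a little into rubber); about 0.0016 with the foot flat on the sole. Takes under 6 N, before the handle yields; drives the needle.
- gauge_grip (a point): Centre of the gauge's square handle: 26 x 26 mm (flats along this point's x and y axes), 44 mm high; 127 mm above the foot's underside while the handle is not pressed. The dial case ends 20 mm below the handle's lower edge, a collar 16 mm below it.
- gauge_handle (a joint): How far the sprung handle is pushed down along the gauge, in m: 0 free, 0.014 bottomed. It begins to move at 8 N and takes 13 N at the bottom (0.35 N per mm), so the sole feels 10 to 15 N with the gauge's own weight.
- gauge_rest: Square wooden rest block (fixed), 64 x 64 x 36 mm, with a 25 mm hole right through; origin under its centre. The gauge stands upright in it, its collar on the block's top, its foot 22 mm down in the hole: lift it straight up by 25 mm or more to clear it.
- tack_tin: Round shallow tin of tacks, 68 mm across, 24 mm high. Leave alone.
- thread_spool: Standing spool of thread, 40 mm across, 50 mm high. Leave alone.
- hammer: Hammer lying on the bench, 213 mm long. Leave alone.
- wax_block: Block of wax, 34 x 52 x 20 mm. Leave alone.
There are look-alikes about, which are no part of the job. Leave any turquoise look-alike of the gauge_rest alone.

How it is judged:
On the way, in this order (a step that is already met when the one before it is completed fails the run):
1. the clamp's knob is at its clockwise stop and the pad presses on the sole (value of joint clamp_knob above 1.3 rad and contact force between clamp_pad and sole above 3 N), for 0.2 s.
2. the gauge is lifted clear of its rest (z of gauge in the frame of gauge_rest above 0.037 m and contact force between gauge and gauge_rest below 0.1 N), for 0.1 s.
At the end, for the whole second after the job is handed in: Knob within 0.1 rad of its clockwise stop, pad on the sole with over 3 N; gauge foot on the sole within 5 mm of the ring's centre, upright within 5 degrees, 7 to 20 N, handle 2 to 12.5 mm down, in the fingers, still, clear of the jig; other things moved under 30 mm (all of step 1 and horizontal distance between gauge and mark below 0.005 m and angle between gauge's own z axis and vertical below 0.09 rad and contact force between gauge and sole between 7 and 20 N and value of joint gauge_handle between 0.002 and 0.0125 m and contact force between the fingers and gauge above 16 N and contact force between gauge and jig below 0.3 N and linear speed of gauge below 0.01 m/s and distance of each of tack_tin, thread_spool, hammer, wax_block from where it was at the start of the episode below 0.03 m); the arm keeps its last pose, push and grip.
It fails at once if the gauge is pressed hard on the sole (over 35 N) (contact force between gauge and sole above 35 N).
It fails at once if the sole is dragged more than 20 mm (distance of sole from where it was at the start of the episode above 0.02 m).
It fails at once if another thing on the bench is pushed away by 30 mm or more (distance of any of tack_tin, thread_spool, hammer, wax_block from where it was at the start of the episode above 0.03 m).
It also fails if it takes over 54 s, if anything falls off the work surface, if the arm or the gripper's body presses on something with over 40 N, if the wrist force passes 120 N, or if a joint passes its speed limit or range.

### The arm

A 7-joint arm with a two-finger parallel gripper is mounted at the origin on a cart in front of the work surface, level with it; the furniture and walls round the work are solid. World frame = base frame: x ahead of the robot, y to its left, z up, the work surface at z = 0. Lengths are in m, angles in rad, forces in N, time in s.
With the tool pointing down it reaches from about 0.425 to 0.925 m from the base axis. Payload 6.8 kg.
Tool frame: the origin (TCP) lies between the finger pads; the fingertips stand r.tip_extent ahead of it and the grasp point (between the pads) lies 5 mm behind it (r.tip_extent is the distance from the TCP to the fingertips, in m); y points along the fingers, x is the direction in which the jaws open and shut, and the axes are right-handed (so a half turn about y gives the same grasp; the last joint's range is limited). The gripper opens to 85 mm and grips with 20 to 120 N. Pads are 22 mm wide; open, the fingers measure 114 mm over their backs; the gripper's body (76 mm by 85 mm) begins 54 mm behind the grasp point. The pads swing forward as they close: fully open they stand 13 mm farther back than shut.
Start: joints at [-1.368, 0.477, 0.022, 1.555, -0.011, 1.109, -0.083], TCP at [0.206, 0.643, 0.245] pointing down, gripper open.
Joint ranges: [-2.96, 2.96], [-0.34, 2.1], [-1.41, 1.46], [0.24, 2.44], [-1.37, 4.51], [0.17, 1.92], [-2.96, 2.96]. Speed limits (rad/s): [2.39, 2.39, 3.14, 3.14, 3.14, 3.14, 3.14].

### API

Orientations are given as a rotation vector (axis times angle).
In Python, from bench import r gives the robot as it stands.
- The arm moves only by the tool send_rows, never from a script. Its argument "plan" is a list of rows, each a list of 5 numbers: the shift along the tool's x, y, z in cm, then the turn about the tool's y in degrees, then the opening, from 0 (shut) to 1 (fully open). In form: [[dx, dy, dz, spin, grip], ...]. A call has 1 to 12 rows; each row shifts and turns the commanded pose from where the row before left it, along the tool's axes as they then stand; what a row does not reach is not made up. A row lasts 1/8 s, in which the tool goes at most 62.5 mm and 10.7 degrees, less where a joint would pass 70% of its speed; a pose out of reach is approached as far as the arm can. A call is refused whole if a number of a shift passes 6.25 or a number of a turn 10.7, either way. A call with a gripper value outside its range is refused whole. The fingers move at their own pace and stop on an object; "force" is the grip in N (left out, the last holds). Time passes only in rows, so rows that do not move let the fingers close. It gives the time, the measured TCP pose, the force and the opening at its end, in the units of the state.
- r.get_obs(): the state, without advancing time (a new reading comes with each control period).
- r.grab_frame(name): name is "scene" or "top" or "wrist"; returns a dict with "image" (420x560x3 uint8, red, green, blue), "camera_matrix" (3x3 intrinsics, pixels), "D" ([k1, k2, p1, p2, k3] as OpenCV has them; the pictures are not rectified), "cam_to_world" (4x4, takes a point from camera to world coordinates). Camera axes: x right, y down, z forward; pixel columns grow to the right and rows downward; lengths in m; the calibration is good to about 2 mm. A picture is of the moment at which its call begins. There is no depth.
- r.hand_in(): hands the job in, once; it reports no verdict.
Trained networks look in the newest picture that a camera, given by its name, has taken for a name from the list of things; names that differ only in an ending like _2 or _b are one class to them, and where a whole thing is asked for, a point or a joint stands for the part that bears it (a point fixed in the world has none). Each returns a list of dicts, best first, with "p" (0 to 1); they miss things now and then, are a little off and sometimes report something else, mostly with a low value. They report only what shows in the picture. A call takes as long as a camera call. They do not tell look-alikes from the thing itself.
- r.recognise(camera, target): "rect" ([left, top, right, bottom] in pixels, round what is visible of it).
The state is a dict: "clock": time; "joints": joint angles; "qvel": joint speeds; "tau": joint torques, N m; "tcp_pos": TCP position; "orientation": TCP orientation; "contact_force": force on the tool from outside, world axes, zero at the start; "moment": the same for the moment, N m; "grip_width": finger opening in m.
Only numpy, scipy, OpenCV 4.12 (cv2) and the standard library are available. Lean on these libraries where they do the work, as an engineer would, in place of code of your own. Each camera call takes 0.05 s, during which the arm holds its last target.

## Working session

There is one attempt and no reset: what is moved stays moved. The work goes in short steps, Python scripts to look and compute and a tool call to move; the robot and the scene stay as the last step left them, time stands still between calls to the robot, and variables do not carry over. Pictures are saved under pics/ and viewed, and the job is handed in when it is done.

Besides the shell and the picture viewer there is one more tool, called after "Emit:" as name([rows], argument=value, ...), one row to a line, values as JSON. send_rows: Moves the arm, as the interface text tells. Its arguments: {"type":"object","properties":{"plan":{"type":"array","items":{"type":"array","items":{"type":"number"}}},"force":{"type":"number"}},"required":["plan"]}

```bash
ls; mkdir -p pics
python3 - <<'E'
from bench import r
import cv2,numpy as np
o=r.get_obs();print(o, r.tip_extent)
for n in ["scene","top","wrist"]:
    f=r.grab_frame(n);cv2.imwrite(f"pics/{n}0.png",f["image"][:,:,::-1])
    print(n,f["camera_matrix"],f["D"],np.round(f["cam_to_world"],3))
    for t in ["clamp_knob","clamp_pad","jig","sole","gauge","gauge_grip","gauge_rest","tack_tin","thread_spool","hammer","wax_block","mark"]:
        try: print(t,[(d["rect"],round(d["p"],2)) for d in r.recognise(n,t)])
        except Exception as e: print(t,e)
E
```

```text
pics
{'clock': 0.0, 'joints': array([-1.36805744,  0.47782616,  0.02228745,  1.55647612, -0.01152661,
        1.1092965 , -0.08311317]), 'qvel': array([-0.00033612,  0.00026538,  0.00066502, -0.00031587, -0.00014703,
        0.00043758,  0.00178374]), 'tau': array([-5.16722284e-04, -5.96446073e+01,  1.60778783e+00, -2.81201559e+01,
        1.25035390e-02,  9.11889510e-03,  1.34228975e-07]), 'tcp_pos': array([0.20625161, 0.6421054 , 0.24429678]), 'orientation': array([-1.34156246, -0.97622595,  0.9786513 ]), 'contact_force': array([-0.02744176,  0.76219479, -0.33684065]), 'moment': array([-0.02206191,  0.0293409 ,  0.0122459 ]), 'grip_width': 0.08550815516008212} 0.014
scene [[443.401612     0.         279.28404345]
 [  0.         443.401612   214.81666724]
 [  0.           0.           1.        ]] [-0.06262217  0.          0.          0.          0.        ] [[ 0.81  -0.377  0.45   0.051]
 [-0.587 -0.527  0.615 -0.908]
 [ 0.005 -0.762 -0.648  0.758]
 [ 0.     0.     0.     1.   ]]
clamp_knob [([260.6, 229.4, 279.8, 254.4], 0.77), ([284.2, 144.6, 296.7, 164.1], 0.74), ([253.7, 159.8,
[... 1306 characters left out ...]
61.5, 273.0, 180.1], 0.61)]
hammer [([343.3, 213.2, 412.4, 259.3], 0.84)]
wax_block [([339.4, 261.2, 360.6, 275.9], 0.85)]
mark [([199.0, 214.3, 314.3, 264.6], 0.71), ([201.8, 218.6, 309.9, 257.9], 0.65), ([283.3, 233.3, 303.8, 243.8], 0.31)]
wrist [[294.80529819   0.         278.95783502]
 [  0.         294.80529819 207.08534923]
 [  0.           0.           1.        ]] [-0.05750424  0.          0.          0.          0.        ] [[ 0.305  0.902  0.305  0.127]
 [ 0.952 -0.288 -0.098  0.667]
 [-0.     0.32  -0.947  0.374]
 [ 0.     0.     0.     1.   ]]
clamp_knob []
clamp_pad []
jig []
sole []
gauge []
gauge_grip []
gauge_rest []
tack_tin []
thread_spool []
hammer []
wax_block []
mark []
```

View images.

Run:
```python
import cv2
a=cv2.imread("pics/top0.png");cv2.imwrite("pics/topc.png",cv2.resize(a[130:300,140:430],None,fx=2.75,fy=2.75,interpolation=cv2.INTER_CUBIC))
a=cv2.imread("pics/scene0.png");cv2.imwrite("pics/scenec.png",cv2.resize(a[120:370,180:410],None,fx=2.4,fy=2.4,interpolation=cv2.INTER_CUBIC))
```

```text
(no output)
```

View pics/topc.png

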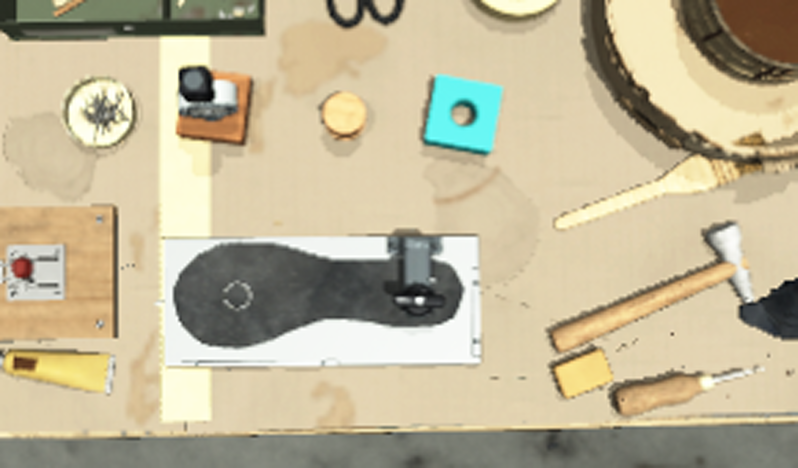

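View pics/scenec.png

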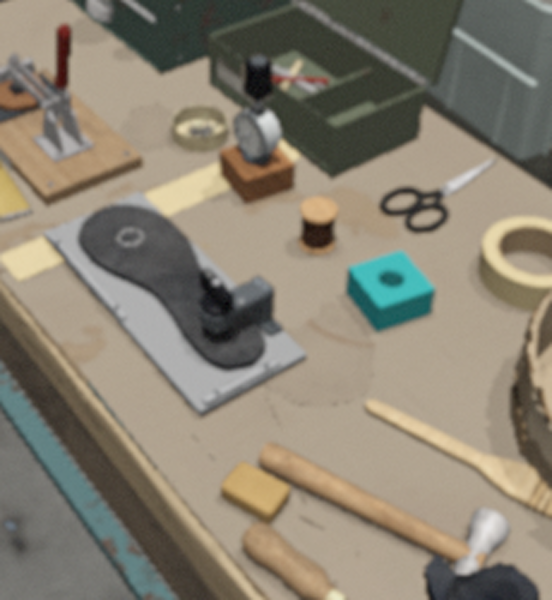

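View pics/scene0.png

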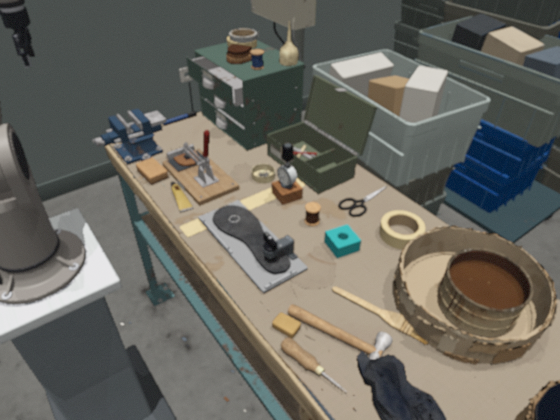

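```bash
cat > h.py <<'E'
import numpy as np,cv2
from scipy.spatial.transform import Rotation as R
def ray(f,px):
    p=cv2.undistortPoints(np.array([[px]],float),f["camera_matrix"],f["D"])[0,0]
    T=f["cam_to_world"];d=T[:3,:3]@[p[0],p[1],1];return T[:3,3],d
def onz(f,px,z):
    o,d=ray(f,px);return o+d*(z-o[2])/d[2]
def proj(f,P):
    T=np.linalg.inv(f["cam_to_world"]);P=np.atleast_2d(P)
    q,_=cv2.projectPoints(P.astype(float),cv2.Rodrigues(T[:3,:3])[0],T[:3,3],f["camera_matrix"],f["D"]);return q[:,0]
def tri(l):
    A=0;b=0
    for f,px in l:
        o,d=ray(f,px);d=d/np.linalg.norm(d);M=np.eye(3)-np.outer(d,d);A=A+M;b=b+M@o
    return np.linalg.solve(A,b)
def rot(o): return R.from_rotvec(o["orientation"]).as_matrix()
E
python3 - <<'E'
from bench import r
from h import *
t=r.grab_frame("top");s=r.grab_frame("scene")
k=2.75
c=lambda u,v:(140+u/k,130+v/k)
for n,p,z in [("mark",c(237,295),.021),("knob",c(417,300),.091),("handle",c(195,83),.163),("restTL",c(183,78),.036),("restBR",c(245,143),.0),("spool",c(344,112),.05),("tin",c(98,112),.024),("jigTL",c(164,238),.012),("jigTR",c(478,238),.012),("jigBL",c(164,362),.012),("jigBR",c(478,366),.012),("turq",c(463,112),.036),("boxcorner",c(262,30),.07)]:
    print(n,np.round(onz(t,p,z),4))
k=2.4;cs=lambda u,v:(180+u/k,120+v/k)
print("scene mark",onz(s,cs(130,237),.021),"handletop",onz(s,cs(259,62),.163),tri([(t,c(195,80)),(s,cs(259,62))]))
o=r.get_obs();print(rot(o),o["clock"])
E
```

```text
mark [ 0.4595 -0.1542  0.021 ]
knob [ 0.452  -0.3223  0.091 ]
handle [ 0.6379 -0.1353  0.163 ]
restTL [ 0.6666 -0.1061  0.036 ]
restBR [ 0.608  -0.1612  0.    ]
spool [ 0.6292 -0.2592  0.05  ]
tin [ 0.6372 -0.0223  0.024 ]
jigTL [ 0.5155 -0.0835  0.012 ]
jigTR [ 0.5104 -0.3865  0.012 ]
jigBL [ 0.3966 -0.0826  0.012 ]
jigBR [ 0.3871 -0.3837  0.012 ]
turq [ 0.6299 -0.3725  0.036 ]
boxcorner [ 0.704  -0.1845  0.07  ]
scene mark [ 0.46082652 -0.15423303  0.021     ] handletop [ 0.64106983 -0.13687221  0.163     ] [ 0.62548072 -0.16023139  0.18038044]
[[ 3.05799908e-01  1.72696095e-05 -9.52095802e-01]
 [ 9.52095801e-01  3.78079098e-05  3.05799908e-01]
 [ 4.12777972e-05 -9.99999999e-01 -4.88066738e-06]] 2.05
```

View pics/top0.png

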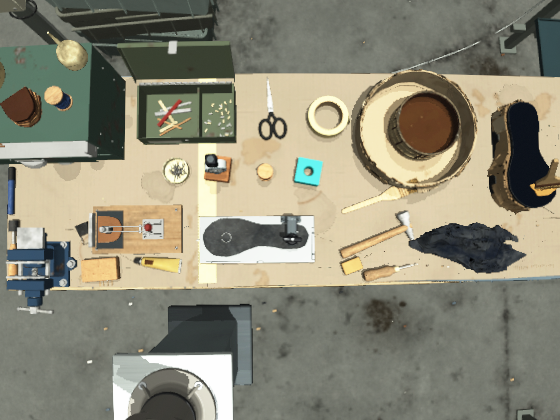

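Run:
```python
from bench import r
from h import *
o=r.get_obs();p=o["tcp_pos"].copy();M=rot(o)
N=22
# path: polar
th0=np.arctan2(p[1],p[0]);r0=np.hypot(p[0],p[1]);G=np.array([.452,-.322,.22])
th1=np.arctan2(G[1],G[0]);r1=np.hypot(G[0],G[1]);yaw0=np.arctan2(M[1,0],M[0,0])
for i in range(1,N+1):
    a=i/N;th=th0+(th1-th0)*a
    rr=r0+(0.54-r0)*min(1,a*3) if a<.8 else .54+(r1-.54)*(a-.8)/.2
    z=.244+.05*min(1,a*4) if a<.8 else .294+(.22-.294)*(a-.8)/.2
    w=np.array([rr*np.cos(th),rr*np.sin(th),z]);d=M.T@(w-p)*100
    sp=np.degrees(yaw0)/N
    row=np.round([*d,sp],1);print(row.tolist()+[1],np.round(w,2))
    p=p+M@row[:3]/100;M=M@R.from_euler('y',row[3],degrees=True).as_matrix()
```

```text
[-2.1, -0.8, -5.6, 3.3, 1] [0.25 0.61 0.25]
[-2.2, -0.9, -5.4, 3.3, 1] [0.3  0.57 0.26]
[-2.4, -0.9, -5.1, 3.3, 1] [0.33 0.52 0.27]
[-2.4, -0.9, -5.0, 3.3, 1] [0.37 0.48 0.28]
[-2.6, -0.9, -4.7, 3.3, 1] [0.39 0.43 0.29]
[-2.7, -0.5, -4.5, 3.3, 1] [0.41 0.38 0.29]
[-2.8, 0.0, -4.2, 3.3, 1] [0.43 0.34 0.29]
[-1.7, 0.0, -4.4, 3.3, 1] [0.45 0.29 0.29]
[-1.2, 0.0, -4.5, 3.3, 1] [0.48 0.25 0.29]
[-1.3, 0.0, -4.4, 3.3, 1] [0.5  0.21 0.29]
[-1.5, 0.0, -4.4, 3.3, 1] [0.51 0.17 0.29]
[-1.6, 0.0, -4.3, 3.3, 1] [0.53 0.13 0.29]
[-1.7, 0.0, -4.3, 3.3, 1] [0.53 0.08 0.29]
[-1.8, 0.0, -4.2, 3.3, 1] [0.54 0.03 0.29]
[-1.9, 0.0, -4.2, 3.3, 1] [ 0.54 -0.01  0.29]
[-2.1, 0.0, -4.1, 3.3, 1] [ 0.54 -0.06  0.29]
[-2.1, 0.0, -4.1, 3.3, 1] [ 0.53 -0.1   0.29]
[-2.2, 0.7, -4.1, 3.3, 1] [ 0.52 -0.15  0.29]
[-2.1, 1.7, -4.1, 3.3, 1] [ 0.51 -0.19  0.27]
[-2.2, 1.7, -4.1, 3.3, 1] [ 0.49 -0.24  0.25]
[-2.4, 1.6, -4.1, 3.3, 1] [ 0.47 -0.28  0.24]
[-2.5, 1.7, -4.0, 3.3, 1] [ 0.45 -0.32  0.22]
```

Emit:
send_rows([
  [-2.1,-0.8,-5.6,3.3,1],
  [-2.2,-0.9,-5.4,3.3,1],
  [-2.4,-0.9,-5.1,3.3,1],
  [-2.4,-0.9,-5.0,3.3,1],
  [-2.6,-0.9,-4.7,3.3,1],
  [-2.7,-0.5,-4.5,3.3,1],
  [-2.8,0,-4.2,3.3,1],
  [-1.7,0,-4.4,3.3,1],
  [-1.2,0,-4.5,3.3,1],
  [-1.3,0,-4.4,3.3,1],
  [-1.5,0,-4.4,3.3,1],
  [-1.6,0,-4.3,3.3,1],
])

```text
clock: 3.55
tcp_pos: [0.5256, 0.1241, 0.2945]
orientation: [-1.525, -0.445, 0.444]
contact_force: [0.5, -0.1, -0.9]
grip_width: 0.0854
```

Emit:
send_rows([
  [-1.7,0,-4.3,3.3,1],
  [-1.8,0,-4.2,3.3,1],
  [-1.9,0,-4.2,3.3,1],
  [-2.1,0,-4.1,3.3,1],
  [-2.1,0,-4.1,3.3,1],
  [-2.2,0.7,-4.1,3.3,1],
  [-2.1,1.7,-4.1,3.3,1],
  [-2.2,1.7,-4.1,3.3,0.5],
  [-2.4,1.6,-4.1,3.3,0.5],
  [-2.5,1.7,-4.0,3.3,0.5],
  [0,0,0,0,0.5],
])

```text
clock: 4.92
tcp_pos: [0.4483, -0.3251, 0.2195]
orientation: [-1.572, 0.014, -0.01]
contact_force: [0.0, -0.0, 0.3]
grip_width: 0.0428
```

Run:
```python
from bench import r
from h import *
f=r.grab_frame("wrist");cv2.imwrite("pics/w1.png",f["image"][:,:,::-1]);np.save("pics/w1.npy",f,allow_pickle=True)
for t in ["clamp_knob","knob_grip"]: print(t,[(d["rect"],round(d["p"],2)) for d in r.recognise("wrist",t)])
o=r.get_obs();print(o["clock"],o["tcp_pos"],rot(o).round(3),o["joints"].round(2),o["grip_width"],o["contact_force"])
```

```text
clamp_knob [([266.4, 178.4, 299.6, 224.5], 0.62)]
knob_grip [([270.2, 170.2, 300.7, 221.6], 0.55)]
5.075 [ 0.45255111 -0.32099934  0.22048322] [[ 1.     0.001  0.006]
 [-0.006  0.     1.   ]
 [ 0.001 -1.     0.   ]] [-0.04  0.36  0.69  1.91 -0.28  0.97  0.77] 0.04260454872071473 [-0.57868786 -0.27964945 -0.29179024]
```

View pics/w1.png

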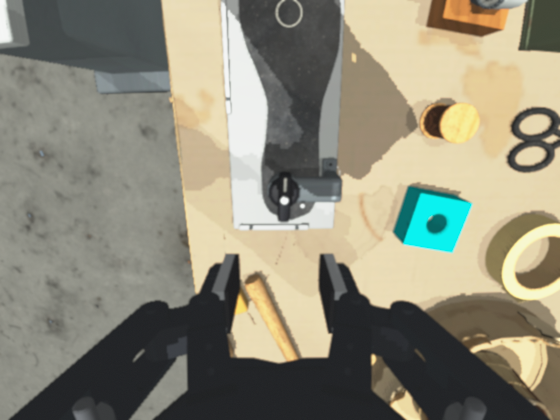

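Run:
```python
from h import *
a=cv2.imread("pics/w1.png");cv2.imwrite("pics/w1c.png",cv2.resize(a[160:240,230:350],None,fx=6,fy=6,interpolation=cv2.INTER_CUBIC))
f=np.load("pics/w1.npy",allow_pickle=True).item()
for c in [((285,173),.091),((284.5,219.5),.091),((284.7,196.5),.091),((289,12),.021)]: print(onz(f,*c))
for z in (.069,.091): print(proj(f,[[.452,-.322,z]]))
```

```text
[ 0.45331454 -0.29886322  0.091     ]
[ 0.45254341 -0.34298449  0.091     ]
[ 0.45289    -0.32058737  0.091     ]
[ 0.45952166 -0.15328303  0.021     ]
[[283.45502708 191.44302249]]
[[283.73370518 197.99833194]]
```

View pics/w1c.png

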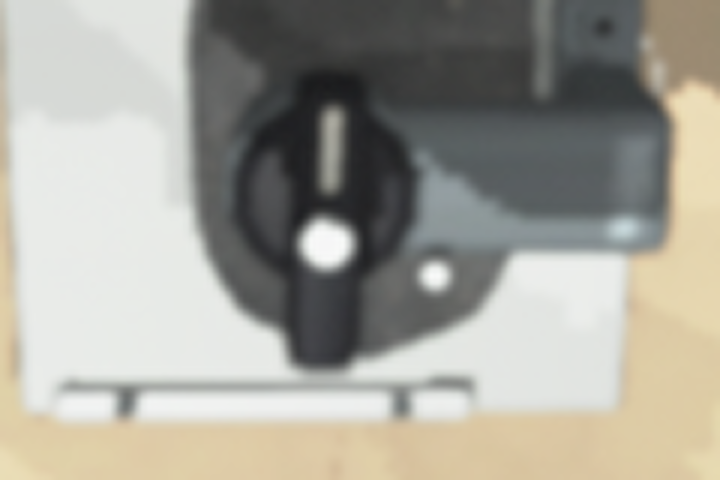

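Emit:
send_rows([
  [0,4.5,0,0,0.45],
  [0,4.5,0,0,0.45],
  [0,3.0,0,0,0.45],
  [0,1.4,0,0,0.45],
  [0,0,0,0,0],
  [0,0,0,0,0],
  [0,0,0,0,0],
  [0,0,0,0,0],
], force=60)

```text
clock: 6.08
tcp_pos: [0.4527, -0.3216, 0.0873]
orientation: [-1.571, 0.004, -0.007]
contact_force: [1.3, 2.8, 3.8]
grip_width: 0.0106
```

Run:
```python
from bench import r
from h import *
f=r.grab_frame("wrist");cv2.imwrite("pics/w2.png",f["image"][:,:,::-1])
o=r.get_obs();print(o["clock"],o["tcp_pos"],o["grip_width"],o["contact_force"],o["moment"],o["joints"].round(2))
```

```text
6.125 [ 0.45266154 -0.3216491   0.08724106] 0.010132103655254441 [-0.10478662  2.48739764  6.53130889] [ 0.59709775 -0.18223573  0.11010052] [ 0.08  0.55  0.56  2.   -0.44  0.71  0.91]
```

View pics/w2.png

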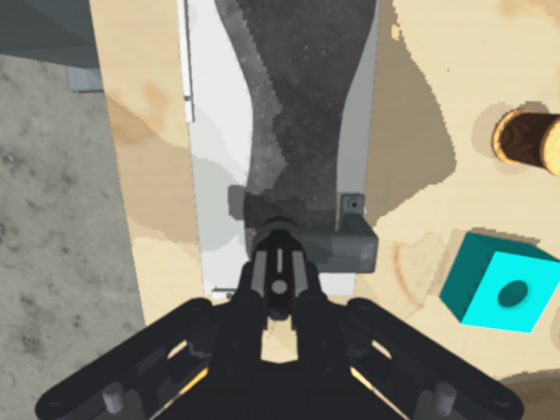

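Emit:
send_rows([
  [0,0,0,9,0],
  [0,0,0,9,0],
  [0,0,0,9,0],
  [0,0,0,9,0],
  [0,0,0,9,0],
  [0,0,0,9,0],
  [0,0,0,9,0],
  [0,0,0,9,0],
  [0,0,0,8,0],
  [0,0,0,4,0],
  [0,0,0,0,0],
  [0,0,0,0,0],
])

```text
clock: 7.62
tcp_pos: [0.4536, -0.3228, 0.0874]
orientation: [-1.256, 1.13, -1.137]
contact_force: [4.4, -1.9, 4.8]
grip_width: 0.0107
```

Run:
```python
from bench import r
from h import *
f=r.grab_frame("wrist");cv2.imwrite("pics/w3.png",f["image"][:,:,::-1])
o=r.get_obs();M=rot(o);print(o["clock"],o["tcp_pos"],np.degrees(np.arctan2(M[1,0],M[0,0])),o["grip_width"],o["contact_force"],o["moment"],o["joints"].round(2))
```

```text
7.675 [ 0.45358917 -0.32278261  0.08733062] -84.17415947323401 0.010502521452251655 [ 4.66864086 -2.1717702   5.42283349] [-0.47455766 -0.91178075  1.47578146] [-0.17  0.7   0.94  2.01 -0.78  0.83 -0.24]
```

View pics/w3.png

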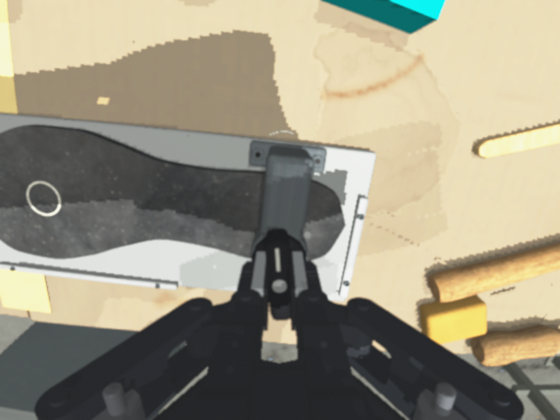

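Emit:
send_rows([
  [0,0,0,-2,0.3],
  [0,0,0,0,0.5],
  [0,0,0,0,0.5],
  [0,-4.0,0,0,0.5],
  [0,-6.0,0,0,0.5],
  [0,-6.0,0,0,0.5],
  [0,0,0,0,0.5],
])

```text
clock: 8.55
tcp_pos: [0.4529, -0.3236, 0.2501]
orientation: [-1.267, 1.106, -1.117]
contact_force: [-0.5, 1.2, -0.6]
grip_width: 0.0426
```

Run:
```python
from bench import r
from h import *
f=r.grab_frame("wrist");cv2.imwrite("pics/w4.png",f["image"][:,:,::-1]);np.save("pics/w4.npy",f,allow_pickle=True)
print(proj(f,[[.453,-.321,.091]]))
a=cv2.imread("pics/w4.png");cv2.imwrite("pics/w4c.png",np.hstack([cv2.resize(a[140:260,220:340],(580,580),interpolation=cv2.INTER_CUBIC)]))
o=r.get_obs();M=rot(o);p=o["tcp_pos"];print(o["clock"],p,np.degrees(np.arctan2(M[1,0],M[0,0])),o["grip_width"],o["contact_force"],M.round(3))
print(M.T@(np.array([.638,-.137,.27])-p)*100)
```

```text
[[274.75392996 193.13084545]]
8.6 [ 0.45223906 -0.32210089  0.24769702] -82.42150844478162 0.04302595346175691 [0.63924829 0.18334612 0.45219147] [[ 0.132  0.003  0.991]
 [-0.991 -0.001  0.132]
 [ 0.001 -1.     0.003]]
[-15.89646405  -2.18416389  20.86146574]
```

View pics/w4.png

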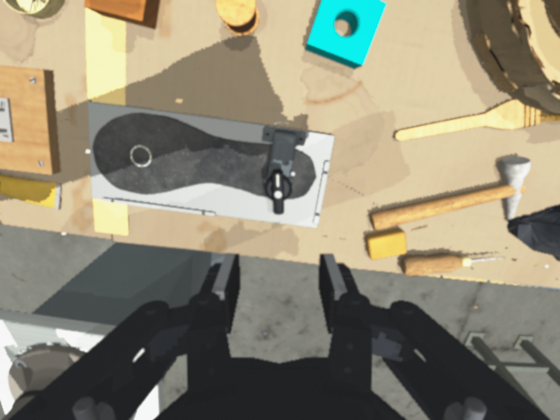

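View pics/w4c.png

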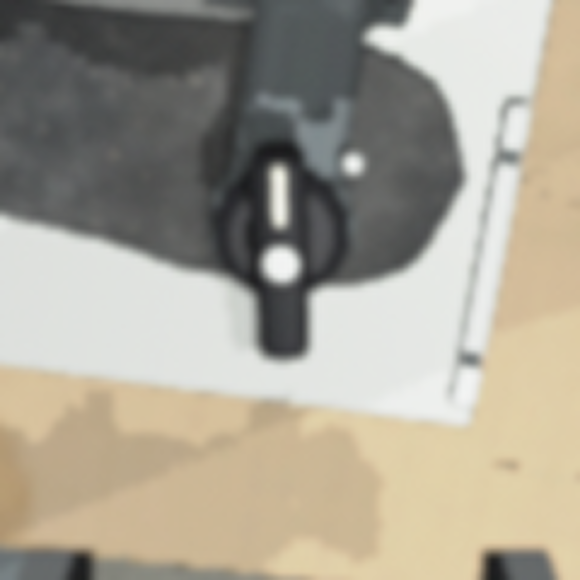

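Run:
```python
from h import *
f=np.load("pics/w4.npy",allow_pickle=True).item()
c=lambda u,v:(220+u/4.833,140+v/4.833)
def w(a,b,z=.091):
    d=onz(f,a,z)-onz(f,b,z);print(np.degrees(np.arctan2(d[1],d[0])),np.linalg.norm(d))
w(c(278,155),c(283,350)); w(c(280,165),c(280,225)); print(onz(f,(140.5,156),.021))
w((90,102),(332,134),.012)
f=np.load("pics/w1.npy",allow_pickle=True).item()
c=lambda u,v:(230+u/6,160+v/6)
w(c(331,80),c(322,365));w(c(334,108),c(329,190))
```

```text
8.980128362306203 0.04240106080947423
7.558084145688562 0.012708491624423215
[ 0.45884968 -0.15370234  0.021     ]
89.82785787671453 0.2951736813234141
87.83659774938216 0.04517721318558086
86.22702239835391 0.01265418291745754
```

Emit:
send_rows([
  [-3.2,-1.0,4.2,0,0.7],
  [-3.2,-1.0,4.2,0,0.7],
  [-3.2,-0.5,4.2,0,0.7],
  [-3.2,0,4.2,0,0.7],
  [-3.1,0,4.0,0,0.7],
  [0,0,0,0,0.7],
  [0,0,0,0,0.7],
])

```text
clock: 9.48
tcp_pos: [0.6357, -0.137, 0.2696]
orientation: [-1.271, 1.114, -1.11]
contact_force: [-0.7, -0.5, 0.4]
grip_width: 0.0594
```

Run:
```python
from bench import r
from h import *
f=r.grab_frame("wrist");cv2.imwrite("pics/w5.png",f["image"][:,:,::-1]);np.save("pics/w5.npy",f,allow_pickle=True)
for t in ["gauge","gauge_grip","gauge_rest"]: print(t,[(d["rect"],round(d["p"],2)) for d in r.recognise("wrist",t)])
print(proj(f,[[.638,-.135,.163],[.638,-.135,0.036]]))
o=r.get_obs();M=rot(o);p=o["tcp_pos"];print(o["clock"],p,np.degrees(np.arctan2(M[1,0],M[0,0])),o["grip_width"],o["contact_force"],o["joints"].round(2))
```

```text
gauge [([252.6, 160.7, 300.4, 219.8], 0.96)]
gauge_grip [([257.3, 176.5, 289.3, 219.2], 0.96)]
gauge_rest [([242.4, 136.9, 310.0, 202.4], 0.75), ([413.3, 168.1, 489.2, 234.5], 0.62)]
[[275.62979352 206.51423352]
 [276.71617921 173.79802718]]
9.675 [ 0.63588383 -0.13795991  0.27119842] -82.56461684573993 0.059663593011637255 [-0.3315332   0.20698171  0.18532487] [-0.6   0.67  1.14  1.64 -0.64  1.26 -0.77]
```

View pics/w5.png

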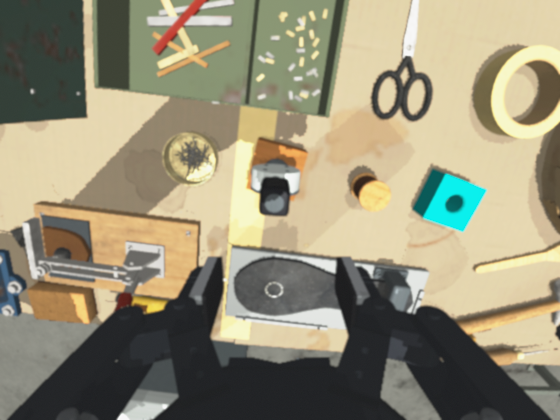

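Run:
```python
from h import *
a=cv2.imread("pics/w5.png");cv2.imwrite("pics/w5c.png",cv2.resize(a[130:225,230:325],(580,580),interpolation=cv2.INTER_CUBIC))
```

```text
(no output)
```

View pics/w5c.png

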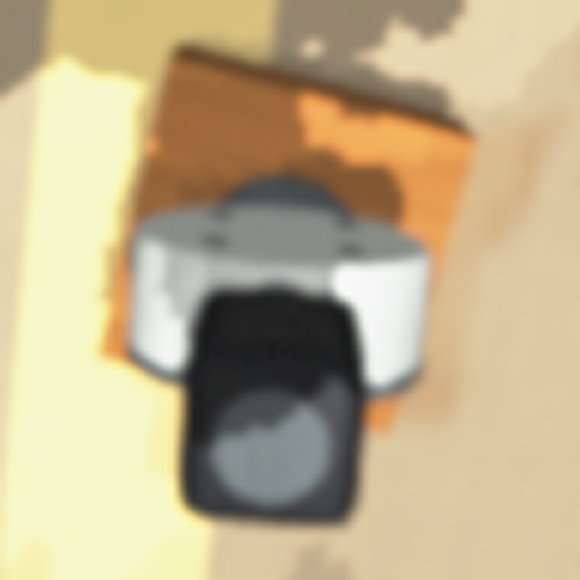

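Run:
```python
from bench import r
from h import *
f=np.load("pics/w5.npy",allow_pickle=True).item()
c=lambda u,v:(230+u/6.105,130+v/6.105)
g=onz(f,c(271,447),.163);print(g)
for z in (.163,):
  a=onz(f,c(190,515),z);b=onz(f,c(345,522),z);d=b-a;print(np.degrees(np.arctan2(d[1],d[0])),np.linalg.norm(d))
a=onz(f,c(133,238),.085);b=onz(f,c(431,250),.085);d=b-a;print(np.degrees(np.arctan2(d[1],d[0])),np.linalg.norm(d))
# reference: circle (dial back cap?) and rest corners
for q,z in [((180,48),.036),((475,132),.036)]: print(onz(f,c(*q),z))
print("mark",onz(f,(274,290),.021))
o=r.get_obs();M=rot(o);p=o["tcp_pos"];print(M.T@(g-p)*100,p)
```

```text
[ 0.64075448 -0.1335944   0.163     ]
-85.14253493718643 0.021586879364104312
-84.73579049394483 0.05257431090817768
[ 0.67902306 -0.10868189  0.036     ]
[ 0.67043604 -0.1690393   0.036     ]
mark [ 0.45824436 -0.15433941  0.021     ]
[-0.36474257 10.81984964  0.54277634] [ 0.63588383 -0.13795991  0.27119842]
```

Emit:
send_rows([
  [-0.4,0,0.5,2.5,0.7],
  [0,4.0,0,0,0.7],
  [0,5.0,0,0,0.7],
  [0,3.0,0,0,0.7],
  [0,1.5,0,0,0.7],
  [0,0,0,0,0.7],
])

```text
clock: 10.42
tcp_pos: [0.641, -0.1324, 0.1361]
orientation: [-1.25, 1.145, -1.144]
contact_force: [0.1, -0.3, -0.5]
grip_width: 0.0597
```

Run:
```python
from bench import r
from h import *
f=r.grab_frame("wrist");cv2.imwrite("pics/w6.png",f["image"][:,:,::-1]);np.save("pics/w6.npy",f,allow_pickle=True)
o=r.get_obs();M=rot(o);p=o["tcp_pos"];print(o["clock"],p,np.degrees(np.arctan2(M[1,0],M[0,0])),o["grip_width"],o["contact_force"],M.round(4))
print(proj(f,[[.641,-.134,.163]]))
```

```text
10.475 [ 0.64162264 -0.13261223  0.13714261] -84.94540547777387 0.05982402409506635 [0.22022645 0.2274077  0.5902038 ] [[ 8.810e-02  9.000e-04  9.961e-01]
 [-9.961e-01 -4.000e-04  8.810e-02]
 [ 4.000e-04 -1.000e+00  9.000e-04]]
[[280.13528955 315.13467351]]
```

View pics/w6.png

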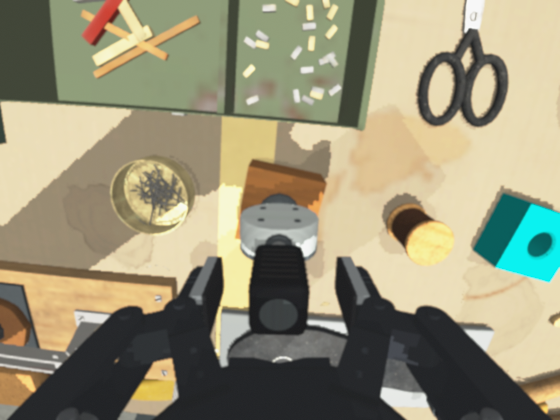

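Emit:
send_rows([
  [0,0,0,0,0.2],
  [0,0,0,0,0.0],
  [0,0,0,0,0.0],
  [0,0,0,0,0.0],
  [0,0,0,0,0.0],
], force=70)

```text
clock: 11.1
tcp_pos: [0.6421, -0.1322, 0.1377]
orientation: [-1.249, 1.142, -1.144]
contact_force: [-1.2, 1.2, 6.4]
grip_width: 0.0252
```

Emit:
send_rows([
  [0,-1,0,0,0.0],
  [0,-2,0,0,0.0],
  [0,-2,0,0,0.0],
  [0,-2,0,0,0.0],
  [0,-1.0,0,0,0.0],
  [0,0,0,0,0.0],
])

```text
clock: 11.85
tcp_pos: [0.6417, -0.1321, 0.2172]
orientation: [-1.249, 1.142, -1.144]
contact_force: [-0.7, 0.1, -2.9]
grip_width: 0.0255
```

Run:
```python
from bench import r
from h import *
f=r.grab_frame("wrist");cv2.imwrite("pics/w7.png",f["image"][:,:,::-1]);np.save("pics/w7.npy",f,allow_pickle=True)
o=r.get_obs();M=rot(o);p=o["tcp_pos"];print(o["clock"],p,np.degrees(np.arctan2(M[1,0],M[0,0])),o["grip_width"],o["contact_force"],o["moment"])
print(M.T@(np.array([.4595,-.154,.220])-p)*100)
```

```text
11.9 [ 0.6413125  -0.13178319  0.21627927] -84.89765266555095 0.02548606490288572 [ 0.64317336 -0.49411896 -3.8366512 ] [0.01031015 0.05022783 0.03439584]
[  0.59578297  -0.37390506 -18.3067579 ]
```

View pics/w7.png

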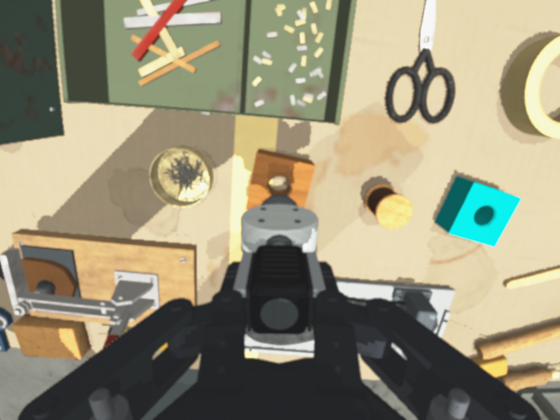

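Emit:
send_rows([
  [0.1,0,-3.0,0,0.0],
  [0.1,0,-4.0,0,0.0],
  [0.1,0,-4.0,0,0.0],
  [0.1,0,-4.0,0,0.0],
  [0.2,1.0,-2.3,0,0.0],
  [0,2.0,-1,0,0.0],
  [0,1.8,0,0,0.0],
  [0,0.8,0,0,0.0],
  [0,0,0,0,0.0],
  [0,0,0,0,0.0],
])

```text
clock: 13.15
tcp_pos: [0.46, -0.1545, 0.1607]
orientation: [-1.25, 1.143, -1.144]
contact_force: [0.2, -0.7, -1.9]
grip_width: 0.0252
```

Run:
```python
from bench import r
from h import *
o=r.get_obs();M=rot(o);p=o["tcp_pos"];print(o["clock"],p,np.degrees(np.arctan2(M[1,0],M[0,0])),o["grip_width"],o["contact_force"],M.round(4))
for n in ["scene","top","wrist"]:
    f=r.grab_frame(n);np.save(f"pics/{n}8.npy",f,allow_pickle=True)
    q=proj(f,[[.4593,-.154,.021]])[0];print(n,q,proj(f,[[.4593,-.154,.038]])[0])
    u,v=q.astype(int);h=40
    a=f["image"][:,:,::-1]
    cv2.imwrite(f"pics/{n}8.png",a)
    if n!="wrist": cv2.imwrite(f"pics/{n}8c.png",cv2.resize(a[v-60:v+20,u-40:u+40],(560,560),interpolation=cv2.INTER_CUBIC)); print(u-40,v-60)
```

```text
13.15 [ 0.45999275 -0.1545022   0.16070799] -84.91327972526253 0.025228080959354002 [ 0.21765523 -0.68834063 -1.85958958] [[ 8.870e-02  6.000e-04  9.961e-01]
 [-9.961e-01 -5.000e-04  8.870e-02]
 [ 5.000e-04 -1.000e+00  5.000e-04]]
scene [233.6047087  218.93017158] [233.18778522 213.81759374]
193 158
top [226.10542101 237.36398864] [225.41141084 237.35964501]
186 177
wrist [277.20257755 199.10509085] [277.10847476 204.68625169]
```

View pics/scene8c.png

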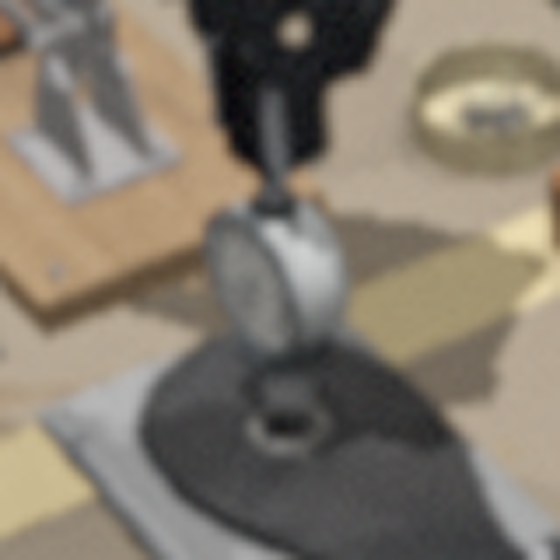

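View pics/wrist8.png

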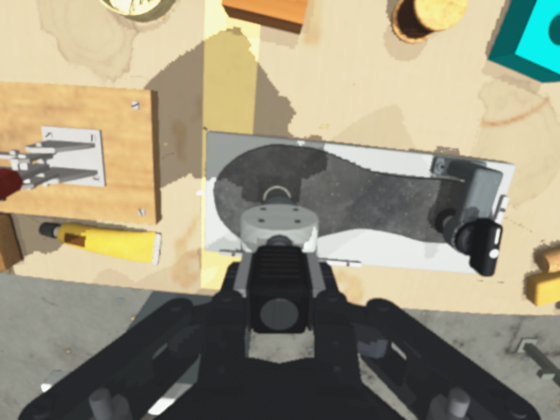

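View pics/top8c.png

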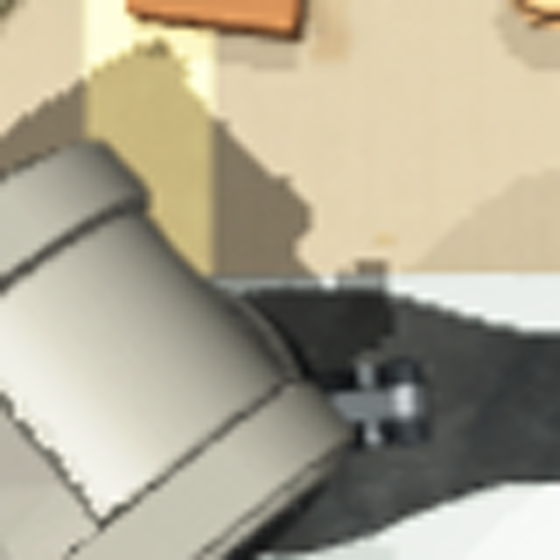

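Run:
```python
from h import *
L=[]
for n in ["w6","w7","wrist8"]:
    a=cv2.imread(f"pics/{n}.png")[170:345,235:325];L.append(cv2.resize(a,None,fx=2.9,fy=2.9,interpolation=cv2.INTER_CUBIC))
cv2.imwrite("pics/cmp.png",np.hstack(L))
```

```text
(no output)
```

View pics/cmp.png

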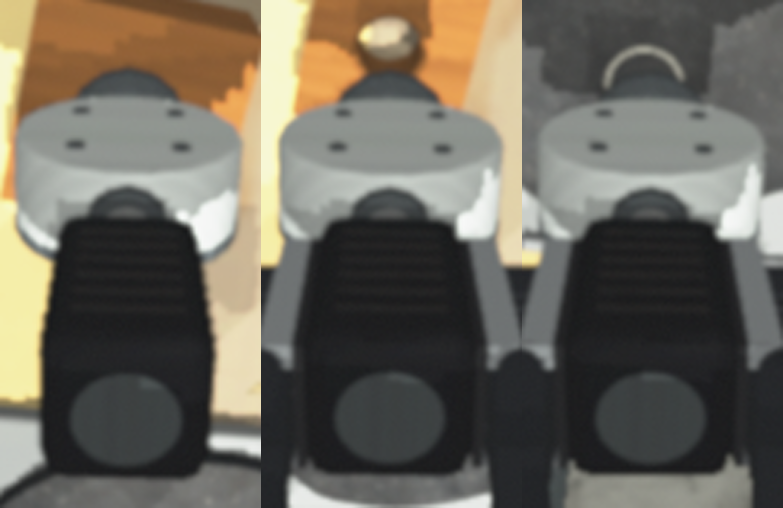

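Run:
```python
from h import *
f=np.load("pics/wrist8.npy",allow_pickle=True).item()
c=lambda u,v:(235+u/2.9-.5+.17,170+v/2.9-.33)
zf=.0387
print("handle", onz(f,c(650-522,418),zf+.149))
# case screws (4) mean, on case top flat? use collar? ; ring apex
a=onz(f,c(643-522,49),.021);print("ring apex (far +x point)",a)
l=onz(f,c(607-522,82),.021);rr=onz(f,c(681-522,78),.021);print(l,rr)
# circle through three points
def circ(p,q,s):
    A=2*np.array([q[:2]-p[:2],s[:2]-p[:2]]);b=[q[:2]@q[:2]-p[:2]@p[:2],s[:2]@s[:2]-p[:2]@p[:2]];x=np.linalg.solve(A,b);return x,np.linalg.norm(x-p[:2])
print(circ(a,l,rr))
s=np.load("pics/scene8.npy",allow_pickle=True).item()
for P in [(.4600,-.1545,zf),(.4600,-.1545,zf+.058),(.459,-.154,.021)]:
    q=proj(s,[P])[0];print(P,q,(q-[193,158])*7)
import itertools
im=s["image"][158:238,193:273][:,:,::-1]
e=lambda q:tuple(int(v) for v in ((np.array(q)-[193,158])*7+3))
I=cv2.resize(im,(560,560),interpolation=cv2.INTER_CUBIC)
t=np.linspace(0,6.28,40)
for (x,y,z,rad,col) in [(.459,-.154,.021,.012,(0,255,0)),(.46,-.1545,zf,.009,(0,0,255)),(.46,-.1545,zf+.009,.009,(0,0,255)),(.46,-.1545,zf+.032,.017,(255,0,0)),(.46,-.1545,zf+.022,.017,(255,0,0))]:
    for q in proj(s,np.c_[x+rad*np.cos(t),y+rad*np.sin(t),0*t+z]): cv2.circle(I,e(q),1,col,-1)
cv2.imwrite("pics/sov.png",I)
```

```text
handle [ 0.46069704 -0.1553738   0.1877    ]
ring apex (far +x point) [ 0.47149224 -0.15215729  0.021     ]
[ 0.45931834 -0.1413827   0.021     ] [ 0.46286035 -0.16539671  0.021     ]
(array([ 0.45931482, -0.15365144]), np.float64(0.012268742795642246))
(0.46, -0.1545, 0.0387) [233.51271705 213.6047352 ] [283.58901938 389.2331464 ]
(0.46, -0.1545, 0.09670000000000001) [232.04337686 195.36237802] [273.30363799 261.53664612]
(0.459, -0.154, 0.021) [233.503639   218.97521225] [283.52547297 426.82648572]
```

View pics/sov.png

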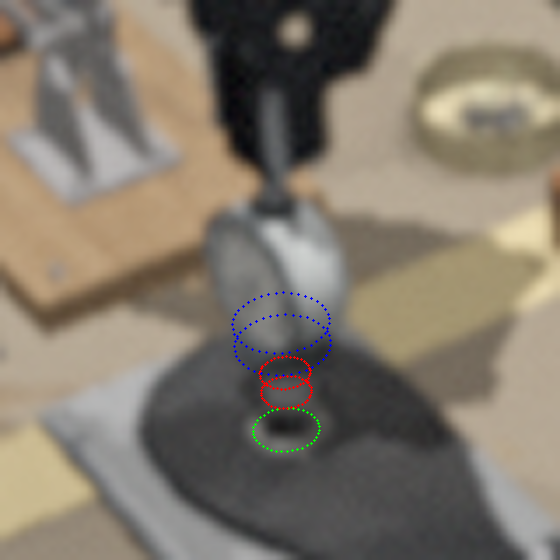

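Emit:
send_rows([
  [-0.1,0,-0.1,0,0.0],
  [0,0.4,0,0,0.0],
  [0,0.4,0,0,0.0],
  [0,0.4,0,0,0.0],
  [0,0.2,0,0,0.0],
  [0,0.1,0,0,0.0],
  [0,0,0,0,0.0],
  [0,0,0,0,0.0],
])

```text
clock: 14.3
tcp_pos: [0.4585, -0.1534, 0.1454]
orientation: [-1.25, 1.144, -1.143]
contact_force: [-0.8, 0.6, -0.2]
grip_width: 0.0254
```

```bash
cat > st.py <<'E'
from bench import r
from h import *
import sys
n=sys.argv[1]
P=[];F=[]
for i in range(3):
    f=r.grab_frame(["wrist","scene","wrist"][i]);o=r.get_obs();P.append(o["tcp_pos"]);F.append(o["contact_force"])
    if i==1: fs=f
print(o["clock"],np.round(P,4).tolist(),np.round(F,1).tolist(),o["grip_width"],rot(o)[2].round(4))
a=f["image"][170:345,235:325,::-1];b=fs["image"][163:243,193:273,::-1]
cv2.imwrite(f"pics/{n}.png",np.hstack([cv2.resize(a,(261,508),interpolation=cv2.INTER_CUBIC),cv2.resize(b,(508,508),interpolation=cv2.INTER_CUBIC)]))
np.save(f"pics/{n}.npy",[f,fs],allow_pickle=True)
E
python3 st.py s9
```

```text
14.45 [[0.4586, -0.1533, 0.1454], [0.4586, -0.1533, 0.1454], [0.4585, -0.1533, 0.1454]] [[-0.7, -0.2, -0.2], [-0.9, 0.5, -0.7], [-1.3, 0.2, -0.3]] 0.025537383965690438 [-1.e-04 -1.e+00  1.e-04]
```

View pics/s9.png

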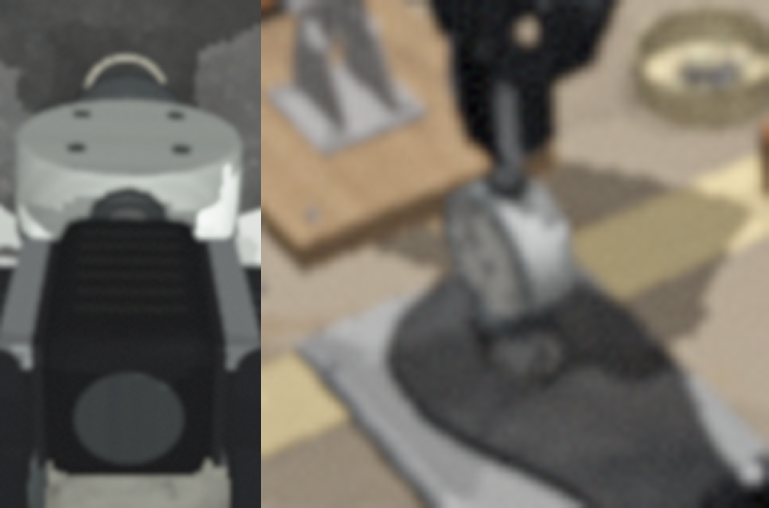

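Emit:
send_rows([
  [0,0.1,0,0,0.0],
  [0,0.1,0,0,0.0],
  [0,0.1,0,0,0.0],
  [0,0.1,0,0,0.0],
  [0,0.1,0,0,0.0],
  [0,0,0,0,0.0],
])

```text
clock: 15.2
tcp_pos: [0.4589, -0.1535, 0.1408]
orientation: [-1.249, 1.143, -1.144]
contact_force: [-1.8, 1.2, 9.0]
grip_width: 0.0254
```

```bash
python3 st.py s10
```

```text
15.35 [[0.4589, -0.1535, 0.1409], [0.4589, -0.1535, 0.1409], [0.4589, -0.1535, 0.1409]] [[-1.2, 2.1, 9.4], [-1.9, 1.1, 9.0], [-2.1, 0.5, 8.3]] 0.02541789259985378 [-3.e-04 -1.e+00  7.e-04]
```

Emit:
send_rows([
  [0,0.1,0,0,0.0],
  [0,0.1,0,0,0.0],
  [0,0.1,0,0,0.0],
  [0,0.1,0,0,0.0],
  [0,0.1,0,0,0.0],
  [0,0,0,0,0.0],
  [0,0,0,0,0.0],
])

```text
clock: 16.23
tcp_pos: [0.4589, -0.1535, 0.136]
orientation: [-1.249, 1.143, -1.144]
contact_force: [-2.7, 1.9, 11.2]
grip_width: 0.0252
```

```bash
python3 st.py s11
python3 - <<'E'
from h import *
f=np.load("pics/s11.npy",allow_pickle=True)[0]
cv2.imwrite("pics/w11.png",f["image"][:,:,::-1])
L=[cv2.imread(f"pics/{n}.png")[:,:261] for n in ("s9","s10","s11")]
cv2.imwrite("pics/cmp2.png",np.hstack(L))
E
```

```text
16.375 [[0.4589, -0.1536, 0.136], [0.4589, -0.1535, 0.136], [0.4589, -0.1535, 0.136]] [[-2.3, 1.8, 10.7], [-3.3, 1.9, 10.6], [-1.7, 1.4, 11.1]] 0.025218472454707336 [-5.e-04 -1.e+00  8.e-04]
```

View pics/cmp2.png

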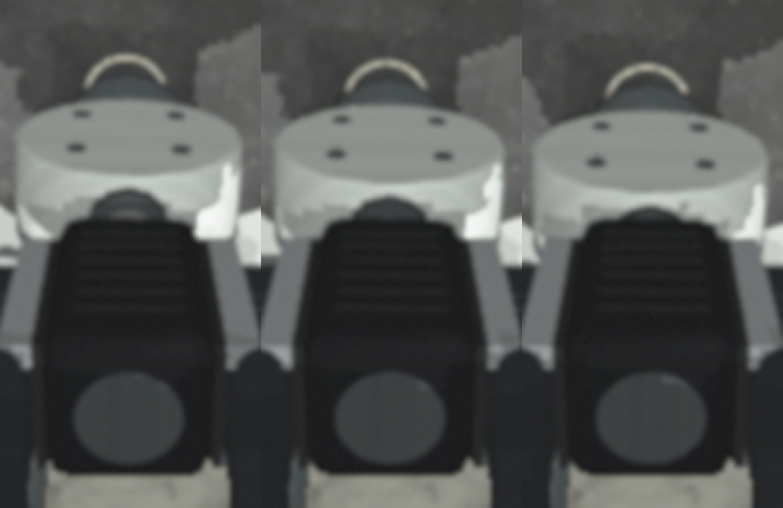

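View pics/s11.png

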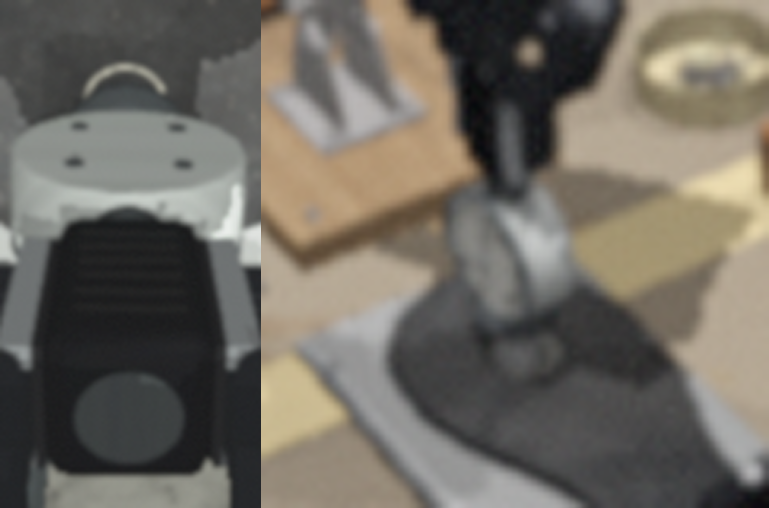

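View pics/w11.png

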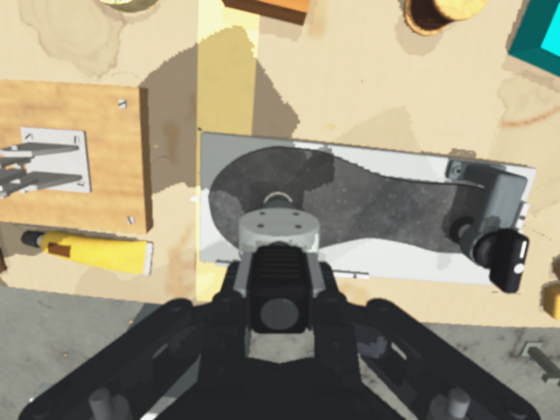

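Run:
```python
from h import *
f,s=np.load("pics/s11.npy",allow_pickle=True)
c=lambda u,v:(235+u/2.9-.33,170+v/2.9-.33)
print("handle",onz(f,c(129,418),.163))
pts=[c(125,65),c(86,95),c(164,95)]
w=[onz(f,p,.021)[:2] for p in pts]
A=2*np.array([w[1]-w[0],w[2]-w[0]]);b=[w[1]@w[1]-w[0]@w[0],w[2]@w[2]-w[0]@w[0]];x=np.linalg.solve(A,b);print("ring",x,np.linalg.norm(x-w[0]))
I=cv2.resize(s["image"][188:228,213:253,::-1],(600,600),interpolation=cv2.INTER_CUBIC);J=I.copy()
t=np.linspace(0,6.28,60)
for (x,y,z,rad,col) in [(.459,-.154,.021,.012,(0,255,0)),(.459,-.154,.021,.009,(0,0,255)),(.459,-.154,.043,.017,(255,0,0))]:
    for q in proj(s,np.c_[x+rad*np.cos(t),y+rad*np.sin(t),0*t+z]): cv2.circle(J,tuple(int(v) for v in (q-[213,188])*15+7),1,col,-1)
cv2.imwrite("pics/sov2.png",cv2.resize(np.hstack([I,J]),(800,400)))
```

```text
handle [ 0.45962464 -0.15468549  0.163     ]
ring [ 0.46017035 -0.15350298] 0.011957039914901255
```

View pics/sov2.png

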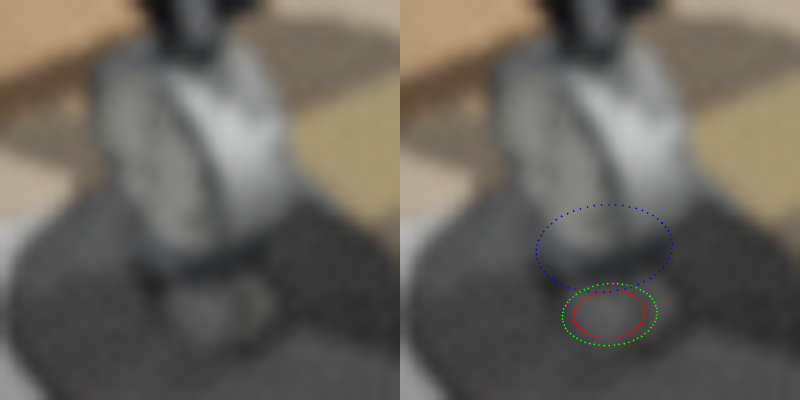

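Run:
```python
from bench import r
from h import *
S=[];
for i in range(8): S.append(r.grab_frame("scene")["image"].astype(float))
s=np.mean(S,0);np.save("pics/smean.npy",s)
I=s[203:228,218:248,::-1]
I=np.clip((I-25)*255/110,0,255).astype(np.uint8)
cv2.imwrite("pics/enh.png",cv2.resize(I,(720,600),interpolation=cv2.INTER_CUBIC))
I=np.load("pics/scene8.npy",allow_pickle=True).item()["image"][203:228,218:248,::-1].astype(float)
I=np.clip((I-25)*255/110,0,255).astype(np.uint8)
cv2.imwrite("pics/enh0.png",cv2.resize(I,(720,600),interpolation=cv2.INTER_CUBIC))
f=np.load("pics/s11.npy",allow_pickle=True)[0]["image"][180:215,250:305,::-1].astype(float)
cv2.imwrite("pics/enhw.png",cv2.resize(np.clip(f*1.8,0,255).astype(np.uint8),(770,490),interpolation=cv2.INTER_CUBIC))
```

```text
(no output)
```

View pics/enh.png

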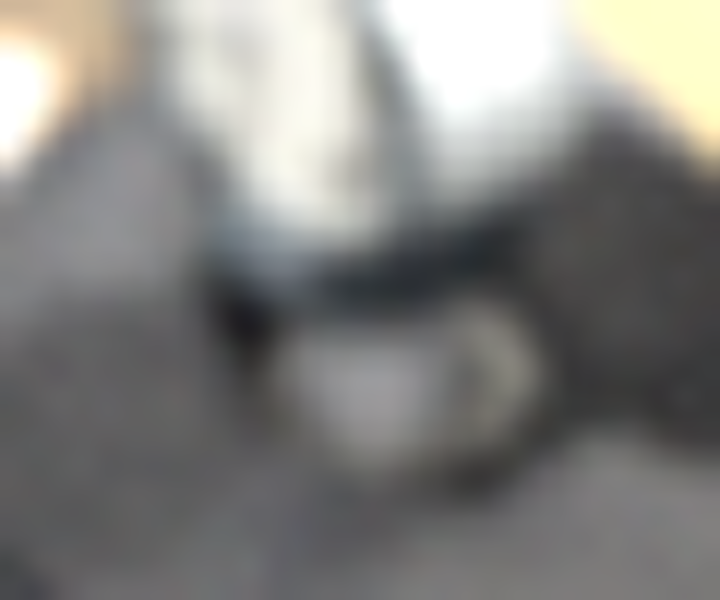

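View pics/enh0.png

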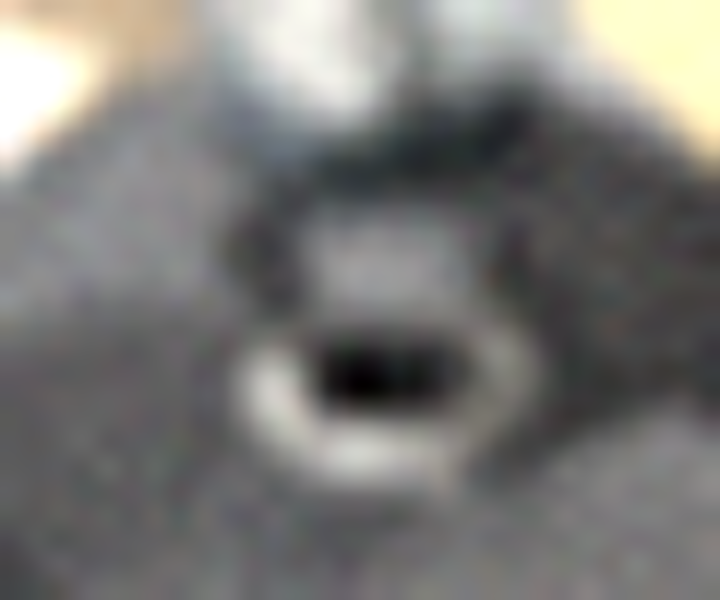

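View pics/enhw.png

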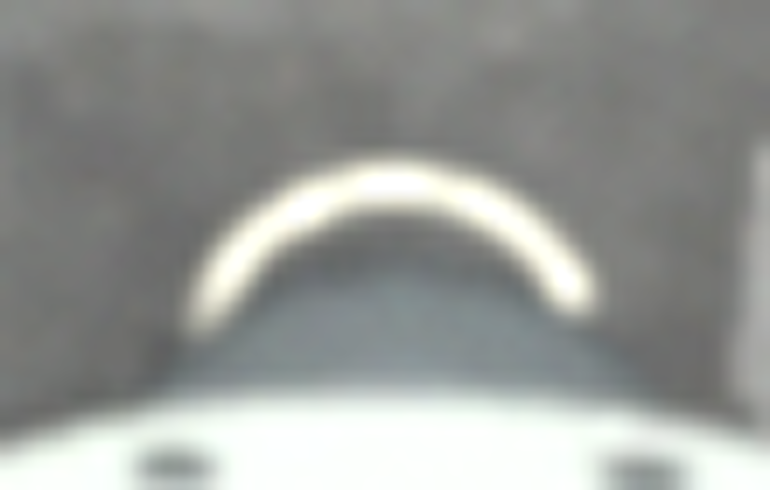

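Run:
```python
from h import *
f=np.load("pics/s11.npy",allow_pickle=True)[0]
for v in (250,262,272):
  for z in (.043,.053): print(v,z,onz(f,(250+400/14-.5,180+v/14-.5),z)-[.017,0,0])
for v in (160,185,208): print("ring apex",onz(f,(250+392/14-.5,180+v/14-.5),.021))
```

```text
250 0.043 [ 0.45701594 -0.15258936  0.043     ]
250 0.053 [ 0.46002143 -0.15235092  0.053     ]
262 0.043 [ 0.45631643 -0.15265185  0.043     ]
262 0.053 [ 0.45935351 -0.15241059  0.053     ]
272 0.043 [ 0.45573248 -0.15270402  0.043     ]
272 0.053 [ 0.45879594 -0.1524604   0.053     ]
ring apex [ 0.47308117 -0.15211573  0.021     ]
ring apex [ 0.47149996 -0.15225603  0.021     ]
ring apex [ 0.47003976 -0.15238559  0.021     ]
```

Run:
```python
from bench import r
o=r.get_obs();print(o["clock"],o["tcp_pos"],o["contact_force"],o["qvel"].round(4))
print(r.hand_in())
```

```text
16.775 [ 0.45887905 -0.15352347  0.13598581] [-2.90311916  0.47101852 10.42813655] [-0.001   0.0014  0.0007  0.0015  0.0003  0.0006 -0.0006]
the job is handed in; nothing more can be done
None
```

I turned the wing knob clockwise to its stop, lifted the gauge out of the wooden rest and pressed it down inside the chalk ring. I handed the job in at 16.8 s while still holding it there; no verdict came back.

**Knob:** I measured about 79° of turn in the wrist picture against 80.2° at the stop, good to a couple of degrees. The wrist moment rose to about 1.5 N m at the end of the turn, as it would at a stop. I couldn't measure the pad force directly.

**Gauge position:** My last checks put the foot about 1–2 mm from the ring's centre, against a 5 mm limit. The scene view was blurry there and suggested an offset of up to 2 mm towards the robot, while the wrist view gave about 1 mm. The tool axis was vertical to within 0.1°, and the gauge showed no tilt in the grip.

**Press:** The vertical force read about 10.5–11 N, steady. From the tool height and that force, I estimate the handle is about 7 mm down. The grip was set to 70 N, with the fingers 25 mm apart on the 26 mm handle.

**Other things:** The paths kept clear of the other things on the bench, and I saw no sign of contact with them. I didn't measure their positions again at the end.

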